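# Re-rack a row of work supplies in mirrored order

## Robot

A 6-joint arm with a two-finger parallel gripper is mounted at the origin on a cart in front of the work surface, level with it; the furniture and walls round the work are solid. World frame = base frame: x ahead of the robot, y to its left, z up, the work surface at z = 0. Lengths are in mm, angles in rad, forces in N, time in s.
With the tool pointing down it reaches from about 275 to 1000 mm from the base axis. Payload 8.4 kg.
Tool frame: the origin (TCP) lies midway between the tips of the shut fingers; the grasp point (between the pads) lies 19 mm behind it (r.grip_point_offset is the distance from the TCP to the grasp point, in mm); z points along the fingers, y is the line along which they close (so a half turn about z gives the same grasp; the last joint's range is limited). The gripper opens to 85 mm and grips with 20 to 120 N. Pads are 22 mm wide; open, the fingers measure 114 mm over their backs; the gripper's body (76 mm by 85 mm) begins 54 mm behind the grasp point. The pads swing forward as they close: fully open they stand 13 mm farther back than shut.
Start: joints at [-1.333, 0.353, 1.633, -0, 1.155, -0.002], TCP at [148.441, -607.119, 231.281] pointing down, gripper open.
Joint ranges: [-2.63, 2.63], [-0.92, 2.1], [0.06, 2.66], [-1.3, 4.44], [0, 2.69], [-3.02, 3.02]. Speed limits (rad/s): [2.22, 2.22, 2.79, 3.14, 3.14, 3.14].

## Interface

Orientations are given as [roll, pitch, yaw] about the fixed x, y, z axes, in that order (R = Rz(yaw) Ry(pitch) Rx(roll)).
In Python, from rig import r gives the robot as it stands. The module is installed in compiled form; this text tells all that it offers.
- The arm moves only by the shell command python3 -m creep 'ROWS' [FORCE]. ROWS is text: rows parted by semicolons, each of 7 numbers parted by spaces: the turn, a rotation vector about the tool's x, y, z in degrees, then the shift along the tool's x, y, z in m, then the closure in counts, from 0 (fully open) to 255 (shut). A call has 1 to 8 rows; each row is the pose to reach, as a shift and turn from the pose commanded when the call began, along the tool's axes at that moment; what a row does not reach only later rows make up. A row lasts 1/8 s, in which the tool goes at most 62.5 mm and 10.7 degrees, less where a joint would pass 70% of its speed; a pose out of reach is approached as far as the arm can. A call with a gripper value outside its range is refused whole. The fingers move at their own pace and stop on an object; FORCE is the grip in N (left out, the last holds). Time passes only in rows, so rows that repeat a pose let the fingers close. It gives the time, the measured TCP pose, the force, the opening and the grip force at its end, in the units of the state.
- r.sense(): the state, without advancing time (a new reading comes with each control period).
- r.grab_frame(name): name is "scene" or "top" or "wrist"; returns a dict with "img" (384x512x3 uint8, red, green, blue), "range_z" (384x512 float32, mm along the optical axis (not along the pixel's ray), 0 where there is no reading), "K" (3x3 intrinsics, pixels), "world_from_camera" (4x4, takes a point from camera to world coordinates). Camera axes: x right, y up, looking along -z (the intrinsics and any distortion apply to the point x, -y, -z); pixel columns grow to the right and rows downward; lengths in mm; the calibration is good to about 2 mm. A picture is of the moment at which its call begins.
- r.sign_off(): hands the job in; it is judged then, once.
The state is a dict: "clock": time; "qpos": joint angles; "qvel": joint speeds; "joint_efforts": joint torques, N m; "eef_pos": TCP position; "tcp_rot": TCP orientation; "contact_force": force on the tool from outside, world axes, zero at the start; "wrist_torque": the same for the moment, N m; "opening": opening from 0.0 (shut) to 1.0 (fully open); "grasp_force": force on a finger pad.
Only numpy, scipy, OpenCV 4.12 (cv2) and the standard library are available. Lean on these libraries where they do the work, as an engineer would, in place of code of your own. Each camera call takes 0.05 s, during which the arm holds its last target. There are 200 camera calls.

## Task

Move the four things standing in the row of metal trays to the empty wooden rack with battens, one in each bay, in reverse order: what stands leftmost in the trays (as you look from the robot) goes into the rightmost bay, the second from the left into the second from the right, and so on, because the rack will be used from the other side of the bench. Leave each thing lying flat on the rack board as it lies now, lengthways front to back, in the middle of its bay and clear of the battens.

Things in the scene. Friction and masses are not known exactly. Their poses are not given: they have to be found in the camera images.
- block_plane: Small dark metal block plane, 46 mm wide (x) x 160 long (y) x 53 high, 0.68 kg. Grip across its flat side cheeks at mid-length (46 mm apart, up to about 35 mm above the underside). Loose, lies flat. Origin: centre of its underside; z up, y along its length. At the start it lies front to back in its tray, underside 15 mm above the bench. It overhangs tray and rack by 15 mm or so at each end, which is right.
- sand_block: Brown cork sanding block, 62 mm wide (x) x 113 mm long (y) x 28 mm high; grip across its 62 mm width. Loose, lies flat. Origin: centre of its underside; z up, y along its length. At the start it lies front to back in its tray, underside 15 mm above the bench.
- screw_carton: Closed cardboard carton of screws, 60 mm wide (x) x 90 mm long (y) x 45 mm high, 0.42 kg nominal; grip across its 60 mm width. Loose, lies flat. Origin: centre of its underside; z up, y along its length. At the start it lies front to back in its tray, underside 15 mm above the bench.
- oak_block: Plain pale oak block, 44 mm wide (x) x 90 mm long (y) x 27 mm high; grip across its 44 mm width. Loose, lies flat. Origin: centre of its underside; z up, y along its length. At the start it lies front to back in its tray, underside 15 mm above the bench.
- block_plane_tray: Shallow bare-metal tray, one of four alike, fixed on the tray rack; the block plane lies in it at the start. 124 (x) x 90 (y) mm, floor 3 mm thick, lips 3 mm thick and 5 mm high above the floor along its two sides, open at front and back. Origin: centre of its underside, 12 mm above the bench; y is the direction of the row. It stays put and so shows where that thing came from.
- sand_block_tray: Shallow bare-metal tray, one of four alike, fixed on the tray rack; the sand block lies in it at the start. 124 (x) x 90 (y) mm, floor 3 mm thick, lips 3 mm thick and 5 mm high above the floor along its two sides, open at front and back. Origin: centre of its underside, 12 mm above the bench; y is the direction of the row. It stays put and so shows where that thing came from.
- screw_carton_tray: Shallow bare-metal tray, one of four alike, fixed on the tray rack; the screw carton lies in it at the start. 124 (x) x 90 (y) mm, floor 3 mm thick, lips 3 mm thick and 5 mm high above the floor along its two sides, open at front and back. Origin: centre of its underside, 12 mm above the bench; y is the direction of the row. It stays put and so shows where that thing came from.
- oak_block_tray: Shallow bare-metal tray, one of four alike, fixed on the tray rack; the oak block lies in it at the start. 124 (x) x 90 (y) mm, floor 3 mm thick, lips 3 mm thick and 5 mm high above the floor along its two sides, open at front and back. Origin: centre of its underside, 12 mm above the bench; y is the direction of the row. It stays put and so shows where that thing came from.
- tray_rack: Dark wooden board 130 (x) x 378 (y) x 12 mm with a low cleat at each end (top 20 mm above the bench), fixed, carrying the four trays in a row, in any order. Origin: centre of its underside, on the bench; x away from the robot, y to its left (turned by at most 5 degrees). Tray centres: y = +138, +46, -46, -138 mm. It may stand left or right of the batten rack.
- batten_rack: Pale plywood board 130 (x) x 378 (y) x 12 mm, fixed; five battens along x (10 mm wide, 5 mm high above the board) part it into four empty bays 82 mm wide, floor 12 mm above the bench, open at front and back. Origin: centre of its underside, on the bench; x away from the robot, y to its left (within 5 degrees). Bay centres: x = 0, y = +138 (leftmost), +46, -46, -138 mm (rightmost).

How it is judged (in metres and radians):
At the end, for the whole second after the job is handed in: Each thing lies in the bay of the batten rack that mirrors its tray's place in the tray rack (leftmost to rightmost, and so on): its centre within 13 mm of the bay's middle sideways and 20 mm front to back, flat on the board (3 mm, 0.08 rad), lengthways front to back within 0.2 rad, at rest (((y of block_plane_tray in the frame of tray_rack between 0.108 and 0.168 m and y of block_plane in the frame of batten_rack between -0.151 and -0.125 m) or (y of block_plane_tray in the frame of tray_rack between 0.016 and 0.076 m and y of block_plane in the frame of batten_rack between -0.059 and -0.033 m) or (y of block_plane_tray in the frame of tray_rack between -0.076 and -0.016 m and y of block_plane in the frame of batten_rack between 0.033 and 0.059 m) or (y of block_plane_tray in the frame of tray_rack between -0.168 and -0.108 m and y of block_plane in the frame of batten_rack between 0.125 and 0.151 m)) and x of block_plane in the frame of batten_rack between -0.02 and 0.02 m and z of block_plane in the frame of batten_rack between 0.009 and 0.015 m and angle between each of block_plane, sand_block, screw_carton, oak_block's own z axis and vertical below 0.08 rad and angle between the y axis of each of block_plane, sand_block, screw_carton, oak_block and the x axis of batten_rack, either way round below 0.2 rad and linear speed of each of block_plane, sand_block, screw_carton, oak_block below 0.02 m/s and angular speed of each of block_plane, sand_block, screw_carton, oak_block below 0.2 rad/s and ((y of sand_block_tray in the frame of tray_rack between 0.108 and 0.168 m and y of sand_block in the frame of batten_rack between -0.151 and -0.125 m) or (y of sand_block_tray in the frame of tray_rack between 0.016 and 0.076 m and y of sand_block in the frame of batten_rack between -0.059 and -0.033 m) or (y of sand_block_tray in the frame of tray_rack between -0.076 and -0.016 m and y of sand_block in the frame of batten_rack between 0.033 and 0.059 m) or (y of sand_block_tray in the frame of tray_rack between -0.168 and -0.108 m and y of sand_block in the frame of batten_rack between 0.125 and 0.151 m)) and x of sand_block in the frame of batten_rack between -0.02 and 0.02 m and z of sand_block in the frame of batten_rack between 0.009 and 0.015 m and ((y of screw_carton_tray in the frame of tray_rack between 0.108 and 0.168 m and y of screw_carton in the frame of batten_rack between -0.151 and -0.125 m) or (y of screw_carton_tray in the frame of tray_rack between 0.016 and 0.076 m and y of screw_carton in the frame of batten_rack between -0.059 and -0.033 m) or (y of screw_carton_tray in the frame of tray_rack between -0.076 and -0.016 m and y of screw_carton in the frame of batten_rack between 0.033 and 0.059 m) or (y of screw_carton_tray in the frame of tray_rack between -0.168 and -0.108 m and y of screw_carton in the frame of batten_rack between 0.125 and 0.151 m)) and x of screw_carton in the frame of batten_rack between -0.02 and 0.02 m and z of screw_carton in the frame of batten_rack between 0.009 and 0.015 m and ((y of oak_block_tray in the frame of tray_rack between 0.108 and 0.168 m and y of oak_block in the frame of batten_rack between -0.151 and -0.125 m) or (y of oak_block_tray in the frame of tray_rack between 0.016 and 0.076 m and y of oak_block in the frame of batten_rack between -0.059 and -0.033 m) or (y of oak_block_tray in the frame of tray_rack between -0.076 and -0.016 m and y of oak_block in the frame of batten_rack between 0.033 and 0.059 m) or (y of oak_block_tray in the frame of tray_rack between -0.168 and -0.108 m and y of oak_block in the frame of batten_rack between 0.125 and 0.151 m)) and x of oak_block in the frame of batten_rack between -0.02 and 0.02 m and z of oak_block in the frame of batten_rack between 0.009 and 0.015 m); the robot touches nothing.
It also fails if it takes over 112 s, if anything falls off the work surface, if the arm or the gripper's body presses on something with over 40 N, if the wrist force passes 120 N, or if a joint passes its speed limit or range.

## Working session

There is one attempt and no reset: what is moved stays moved. The work goes in short steps, Python scripts to look and compute and a shell command to move; the robot and the scene stay as the last step left them, time stands still between calls to the robot, and variables do not carry over. Pictures are saved under pics/ and viewed, at most 14 in all, crops included, and the job is handed in when it is done.

```bash
mkdir -p pics
python3 - <<'E'
from rig import r
import cv2
for n in ("scene","top"):
    f=r.grab_frame(n); cv2.imwrite(f"pics/{n}0.png",f["img"][:,:,::-1])
    import numpy as np; np.savez(f"{n}0.npz",**f)
    print(n,f["K"].round(1).tolist(),f["world_from_camera"].round(3).tolist())
s=r.sense();print({k:s[k] for k in("clock","eef_pos","tcp_rot","opening","contact_force")},r.grip_point_offset)
E
```

```text
scene [[377.3, 0.0, 252.8], [0.0, 377.3, 190.5], [0.0, 0.0, 1.0]] [[-0.899, 0.344, -0.272, 162.059], [-0.439, -0.703, 0.56, 583.531], [0.002, 0.622, 0.783, 983.447], [0.0, 0.0, 0.0, 1.0]]
top [[411.7, 0.0, 255.2], [0.0, 411.7, 189.4], [0.0, 0.0, 1.0]] [[0.01, 0.993, -0.115, 339.574], [-1.0, 0.009, -0.012, -77.289], [-0.011, 0.115, 0.993, 1177.631], [0.0, 0.0, 0.0, 1.0]]
{'clock': 0.1, 'eef_pos': array([ 148.33690234, -606.69375213,  230.65413563]), 'tcp_rot': array([-3.14035493e+00, -2.09262226e-05,  2.39788546e-01]), 'opening': 1.000368381960688, 'contact_force': array([ 0.38126515, -0.71810532, -0.03369079])} 18.700000000000003
```

View pics/top0.png

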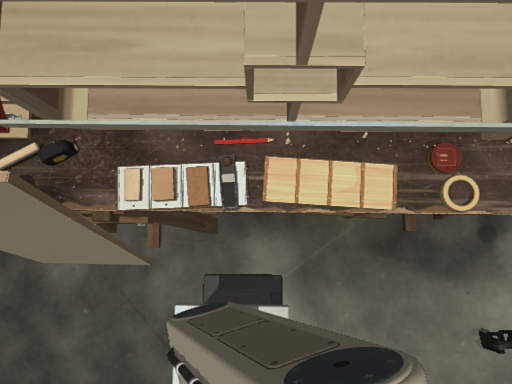

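View pics/scene0.png

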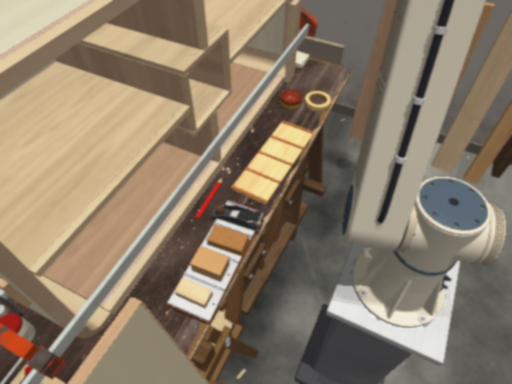

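The top view shows trays at columns 118-245: oak (132,184), a tan one (162,184), a brown one (198,186) and the plane (229,180). The batten rack is at columns 263-397. There is a rail across row 125 and a panel at the left (0-150, 180-265). Next I measure obstacle heights and positions.

```bash
cat > h.py <<'E'
import numpy as np,cv2
def cloud(f):
    K,T,z=f["K"],f["world_from_camera"],f["range_z"]
    v,u=np.mgrid[:384,:512]
    P=np.stack([(u-K[0,2])/K[0,0]*z,-(v-K[1,2])/K[1,1]*z,-z],-1)
    return P@T[:3,:3].T+T[:3,3]
def ray(f,uv,h):
    K,T=f["K"],f["world_from_camera"]; uv=np.atleast_2d(uv)
    d=np.c_[(uv[:,0]-K[0,2])/K[0,0],-(uv[:,1]-K[1,2])/K[1,1],-np.ones(len(uv))]@T[:3,:3].T
    o=T[:3,3]; return o+d*((h-o[2])/d[:,2])[:,None]
E
python3 - <<'E'
import numpy as np,cv2
from h import *
np.set_printoptions(suppress=True,linewidth=180)
f=dict(np.load("top0.npz"));P=cloud(f)
for c in (10,40,80,110,140,200,300,380,440,490):
    print(c,[(rr,*P[rr,c].round().astype(int).tolist()) for rr in (20,60,95,110,125,140,170,195,212,230,255) if f["range_z"][rr,c]>0])
im=f["img"][100:270,0:512]
cv2.imwrite("pics/crop1.png",cv2.resize(f["img"][145:220,110:410,::-1],None,fx=2.66,fy=2.66,interpolation=cv2.INTER_CUBIC))
E
```

```text
10 [(20, 794, 459, 353), (60, 704, 451, 355), (95, 650, 484, 293), (110, 701, 655, 19), (125, 610, 545, 188), (140, 616, 659, 0), (170, 527, 654, -2), (195, 428, 486, 261), (212, 398, 575, 110), (230, 354, 703, -105), (255, 242, 1129, -822)]
40 [(20, 793, 393, 356), (60, 705, 388, 354), (95, 690, 480, 181), (110, 655, 483, 169), (125, 610, 470, 188), (140, 616, 570, 2), (170, 527, 563, 3), (195, 432, 437, 225), (212, 398, 491, 120), (230, 355, 604, -96), (255, 255, 858, -586)]
80 [(20, 794, 309, 354), (60, 706, 304, 353), (95, 745, 449, 26), (110, 698, 444, 31), (125, 610, 368, 193), (140, 618, 454, -2), (170, 529, 448, -2), (195, 455, 444, -1), (212, 408, 452, -26), (230, 356, 476, -89), (255, 257, 678, -566)]
110 [(20, 795, 245, 353), (60, 705, 240, 355), (95, 742, 358, 34), (110, 698, 357, 33), (125, 608, 291, 200), (140, 618, 364, 1), (170, 529, 359, 2), (195, 456, 357, -2), (212, 408, 361, -21), (230, 364, 590, -657), (255, 259, 547, -553)]
140 [(20, 794, 180, 356), (60, 707, 178, 352), (95, 744, 272, 32), (110, 698, 269, 35), (125, 609, 218, 199), (140, 619, 277, -3), (170, 524
[... 615 characters left out ...]
(60, 703, -321, 366), (95, 748, -419, 32), (110, 704, -418, 30), (125, 611, -365, 207), (140, 623, -424, 2), (170, 533, -418, 14), (195, 461, -417, 14), (212, 414, -420, -1), (230, 380, -657, -825), (255, 260, -652, -819)]
440 [(20, 792, -448, 364), (60, 705, -444, 364), (95, 747, -588, 36), (110, 703, -585, 39), (140, 625, -599, -1), (170, 532, -583, 28), (195, 464, -591, 3), (212, 416, -591, -4), (230, 382, -944, -823), (255, 263, -937, -818)]
490 [(20, 790, -550, 367), (60, 705, -547, 364), (95, 752, -735, 27), (110, 707, -732, 28), (125, 613, -628, 206), (140, 626, -742, 1), (170, 538, -739, -2), (195, 466, -736, -3), (212, 417, -731, 0), (230, 385, -1183, -823), (255, 266, -1177, -823)]
```

View pics/crop1.png

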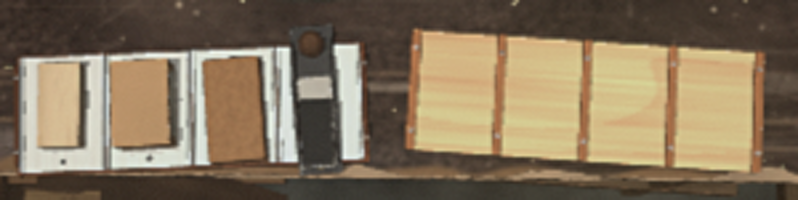

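The crop confirms the order from left to right: oak, carton (88 long), cork (110 long), plane. All four lie front to back. I now measure them with masks.

```bash
cat > m.py <<'E'
from h import *
def big(m):
    c,_=cv2.findContours(m.astype(np.uint8),cv2.RETR_EXTERNAL,cv2.CHAIN_APPROX_NONE)
    return max(c,key=cv2.contourArea)[:,0]
def rect(f,m,h):
    # outer contour in world, grown by half a pixel each side; returns centre, (long,short), long-axis angle to x
    p=ray(f,big(m),h)[:,:2]
    (c,s,a)=cv2.minAreaRect(p.astype(np.float32)); b=cv2.boxPoints((c,s,a))
    e=max((b[1]-b[0],b[2]-b[1]),key=np.linalg.norm); g=np.degrees(np.arctan2(e[1],e[0]))
    g=(g+90)%180-90
    return np.round(c,1),np.round(sorted(np.array(s)+2.7),1),round(g,1)
E
python3 - <<'E'
from m import *
np.set_printoptions(suppress=True)
f=dict(np.load("top0.npz"));P=cloud(f)
hsv=cv2.cvtColor(f["img"],cv2.COLOR_RGB2HSV)
for n,u,v in(("oak",133,184),("carton",162,184),("cork",198,186),("plane",229,180),("plane2",229,198),("tray",180,190),("bay",280,185),("batten",297,185),("batten",263,175),("bench",254,170)):
    print(n,hsv[v,u],np.median(P[v-4:v+5,u-4:u+5].reshape(-1,3),0).round(1))
H,S,V=[hsv[...,i].astype(int) for i in range(3)]
z=np.zeros((384,512),bool)
def box(a,b,c,d): m=z.copy(); m[c:d,a:b]=1; return m
print("oak",rect(f,box(119,148,150,215)&(S>50)&(V>110),42))
print("carton",rect(f,box(150,181,150,215)&(S>50)&(V>110),60))
print("cork",rect(f,box(183,213,150,215)&(S>50)&(V>75),43))
wh=(S<40)&(V>140)
print("trays",rect(f,box(112,252,150,215)&wh,15) )
tr=cv2.morphologyEx((box(112,252,150,215)&(wh|((S>50)&(V>110)))).astype(np.uint8),cv2.MORPH_CLOSE,np.ones((25,25)))
print("trays",rect(f,tr,17))
print("rack",rect(f,box(255,402,150,215)&(S>70)&(V>110),15))
for v in range(152,212,4): print(v,' '.join(f"{a}" for a in V[v,212:250]))
E
```

```text
oak [ 18  80 210] [483.3 277.4  41.7]
carton [ 15 111 184] [481.7 192.5  59.7]
cork [ 14 125 153] [479.   95.7  43.3]
plane [ 20  30 189] [498.5  10.7  30.9]
plane2 [25 27 56] [444.7   7.6  60.2]
tray [ 40  15 155] [470.6 151.4  15.4]
bay [ 22  90 212] [ 487.9 -133.7   11.1]
batten [ 12 144 163] [ 488.1 -181.9   12.6]
batten [ 12 107  98] [517.8 -85.    2.8]
bench [12 78 65] [532.6 -58.9  -0.8]
oak (array([483.2, 282.1]), array([44.9, 93.4]), np.float32(2.4))
carton (array([483.7, 192.4]), array([63.2, 93.6]), np.float32(2.3))
cork (array([469.7,  96. ]), array([ 83.2, 134.2]), np.float32(0.5))
trays (array([484.9, 137.1]), array([126.3, 204.7]), np.float32(-87.0))
trays (array([476.1, 147. ]), array([144.2, 400.4]), np.float32(-87.9))
rack (array([ 488.6, -281. ]), array([149. , 396.9]), np.float32(86.7))
152 63 63 62 60 56 57 62 62 60 62 63 64 67 71 66 68 65 63 64 66 65 63 64 66 65 69 70 72 72 74 76 72 70 72 71 70 68 71
156 73 74 70 67 65 65 69 77 70 70 69 70 68 67 67 68 67 68 68 71 72 75 70 52 68 73 75 75 74 73 73 76 74 74 76 75 78 75
160 67 66 66 68 69 69 67 61 64 69 68 76 93 93 
[... 1045 characters left out ...]
 61 68
192 228 188 120 197 226 224 225 209 128 71 46 55 55 55 56 56 56 55 58 57 56 57 78 104 79 90 176 229 223 221 222 223 222 184 118 95 58 47
196 228 180 132 222 223 223 223 227 207 99 55 59 54 54 56 57 54 55 56 55 57 55 69 84 66 85 156 230 224 222 222 224 211 160 152 136 119 65
200 223 174 129 205 196 224 224 225 211 139 77 74 56 56 57 56 56 57 56 56 58 57 58 59 53 68 140 227 225 221 221 222 213 181 164 101 94 73
204 228 174 121 182 198 228 228 228 233 207 87 74 56 54 55 55 56 56 55 55 55 57 59 78 84 56 134 221 221 218 218 219 206 170 141 118 110 79
208 125 126 128 129 124 123 120 121 119 115 110 126 104 80 77 71 74 84 104 95 76 76 74 75 72 78 83 99 135 166 166 166 167 167 168 165 160 146
```

Run:
```python
from m import *
np.set_printoptions(suppress=True)
f=dict(np.load("top0.npz"))
hsv=cv2.cvtColor(f["img"],cv2.COLOR_RGB2HSV)
H,S,V=[hsv[...,i].astype(int) for i in range(3)]
z=np.zeros((384,512),bool)
def box(a,b,c,d): m=z.copy(); m[c:d,a:b]=1; return m
op=lambda m,k:cv2.morphologyEx(m.astype(np.uint8),cv2.MORPH_OPEN,np.ones((k,k)))
cl=lambda m,k:cv2.morphologyEx(m.astype(np.uint8),cv2.MORPH_CLOSE,np.ones((k,k)))
print("cork",rect(f,op(box(183,213,150,207)&(S>95)&(V>105)&(V<200),7),43))
rk=cl(op(box(255,402,150,215)&(V>165)&(S>60),5),9)
print("bays 368x130",rect(f,rk,13))
for k in range(4):
    pass
n,lab,st,ce=cv2.connectedComponentsWithStats(op(box(255,402,150,215)&(V>172)&(S>60),5))
for i in range(1,n):
    if st[i,4]>300: print("bay",rect(f,lab==i,12))
w=op(box(112,252,150,215)&(S<60)&(V>170),3)
ys,xs=np.nonzero(w); p=ray(f,np.c_[xs,ys],15)[:,:2].astype(np.float32)
print("trays",cv2.minAreaRect(p),cv2.boxPoints(cv2.minAreaRect(p)).round().tolist())
for v in range(150,216,2): print(v,*V[v,225:233])
print("plane left z50",ray(f,[[219.3,166],[220.3,188],[222,204]],50)[:,:2].round(1).tolist(),"right z15",ray(f,[[235,166],[237.7,190],[238,204]],15)[:,:2].round(1).tolist())
```

```text
cork (array([480.1,  97.3]), array([ 60.2, 110.2]), np.float32(5.5))
bays 368x130 (array([ 496.3, -270.5]), array([131.5, 367.8]), np.float32(86.7))
bay (array([ 503.9, -136.3]), array([ 85.8, 131. ]), np.float32(-2.8))
bay (array([ 498.9, -228.3]), array([ 85.8, 131.3]), np.float32(-3.3))
bay (array([ 493.6, -320. ]), array([ 84.9, 131.3]), np.float32(-3.3))
bay (array([ 488.7, -410.9]), array([ 84.6, 131.5]), np.float32(-1.6))
trays ((484.3036804199219, 147.091552734375), (122.77427673339844, 363.94268798828125), 2.917907238006592) [[414.0, 326.0], [432.0, -38.0], [555.0, -32.0], [536.0, 332.0]]
150 68 65 67 69 68 66 69 70
152 71 66 68 65 63 64 66 65
154 66 64 58 55 55 62 65 72
156 67 67 68 67 68 68 71 72
158 88 92 89 78 63 60 69 71
160 93 89 90 89 76 64 53 58
162 90 83 85 82 69 60 50 58
164 75 72 70 67 60 52 61 73
166 64 61 58 59 68 74 75 76
168 75 76 74 75 74 76 75 76
170 72 74 73 72 74 75 76 77
172 70 69 69 70 72 70 72 79
174 168 164 169 186 186 186 186 188
176 186 185 185 182 182 182 182 183
178 185 183 185 183 182 181 182 184
180 189 189 190 189 189 187 189 187
182 85 85 79 77 77 75 68 67
184 52 55 54 53 54 54 53 55
186 55 56 54 57 57 56 55 53
188 55 57 56 55 56 55 54 54
190 55 56 57 56 57 55 57 55
192 55 56 56 56 55 58 57 56
194 54 56 56 55 56 55 54 53
196 54 56 57 54 55 56 55 57
198 55 57 56 57 56 57 55 56
200 56 57 56 56 57 56 56 58
202 55 57 56 55 57 59 58 57
204 54 55 55 56 56 55 55 55
206 60 62 66 68 68 76 68 70
208 80 77 71 74 84 104 95 76
210 89 100 94 91 90 98 107 106
212 60 68 68 65 62 65 69 68
214 60 60 62 61 61 59 57 55
plane left z50 [[534.7, 36.9], [473.2, 32.9], [429.0, 27.4]] right z15 [[541.2, -4.6], [472.1, -13.3], [432.1, -14.8]]
```

Measured positions, in mm:

| Item | x, y | Angle or turn |
|---|---|---|
| Oak block | (483,282) | 2.4° |
| Carton | (484,192) | 2.3° |
| Cork block | (480,97) | 5.5° |
| Plane | about (496,12) | 5.2° |
| Batten rack | (496,-274) | -3.3° |

All sizes and heights agree with those given. I'll start with the plane.

```bash
cat > plan.py <<'E'
import sys,numpy as np
from rig import r
from scipy.spatial.transform import Rotation as R
# targets x y z yaw_deg ; prints turn(deg) and shift(m) from current pose in tool axes
s=r.sense(); C=R.from_euler('xyz',s["tcp_rot"]); p=np.array(s["eef_pos"])
np.set_printoptions(suppress=True,precision=4)
print("t",round(s["clock"],2),"pos",p.round(1),"yaw",round(np.degrees(s["tcp_rot"][2]),2),"open",round(85*s["opening"],1),"grip",round(float(np.max(s["grasp_force"])),1),"F",np.round(s["contact_force"],1))
for a in sys.argv[1:]:
    x,y,z,w=map(float,a.split()); T=R.from_euler('xyz',[180,0,w],degrees=True)
    print(a,"->",np.degrees((C.inv()*T).as_rotvec()).round(2),(C.inv().apply(np.array([x,y,z])-p)/1000).round(4))
E
python3 -m creep '0 0 4 0.243 -0.259 0.02 60; 0 0 8.5 0.485 -0.518 0.111 60;0 0 8.5 0.485 -0.518 0.111 60;0 0 8.5 0.485 -0.518 0.111 60;0 0 8.5 0.485 -0.518 0.111 60;0 0 8.5 0.485 -0.518 0.111 60;0 0 8.5 0.485 -0.518 0.111 60;0 0 8.5 0.485 -0.518 0.111 60'; python3 plan.py '496 12 120 5.2' '496 12 19 5.2'
```

```text
clock: 1.1
eef_pos: [391.5, -174.9, 155.9]
tcp_rot: [3.141, -0.001, 0.091]
contact_force: [1.5, -1.1, -0.4]
opening: 0.767
grasp_force: 0.0
t 1.1 pos [ 391.5 -174.9  155.9] yaw 5.23 open 65.2 grip 0.0 F [ 1.5 -1.1 -0.4]
496 12 120 5.2 -> [ 0.02 -0.03  0.03] [ 0.1211 -0.1766  0.0359]
496 12 19 5.2 -> [ 0.02 -0.03  0.03] [ 0.1211 -0.1766  0.1369]
```

```bash
python3 -m creep '0 0 0 0.121 -0.177 0.036 60; 0 0 0 0.121 -0.177 0.036 60;0 0 0 0.121 -0.177 0.036 60;0 0 0 0.121 -0.177 0.036 60;0 0 0 0.121 -0.177 0.036 60;0 0 0 0.121 -0.177 0.036 60'>/dev/null; python3 plan.py '496 12 120 5.2' '496 12 19 5.2'
python3 - <<'E'
from rig import r
import cv2,numpy as np
f=r.grab_frame("wrist");np.savez("w1.npz",**f);cv2.imwrite("pics/w1.png",f["img"][:,:,::-1]);print(f["world_from_camera"].round(2).tolist())
E
```

```text
t 1.85 pos [494.5  10.3 119.9] yaw 5.26 open 65.2 grip 0.0 F [-0.6  0.4 -0.6]
496 12 120 5.2 -> [0.01 0.06 0.06] [ 0.0017 -0.0016 -0.0001]
496 12 19 5.2 -> [0.01 0.06 0.06] [ 0.0018 -0.0016  0.1009]
[[0.09, 0.95, 0.28, 566.35], [-1.0, 0.09, 0.03, 16.96], [-0.0, -0.28, 0.96, 262.29], [0.0, 0.0, 0.0, 1.0]]
```

View pics/w1.png

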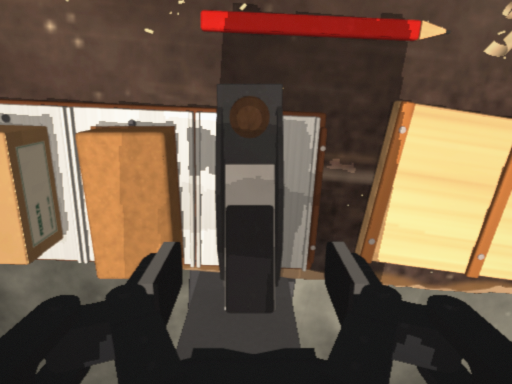

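The wrist view shows the plane (columns 218-283) centred between the fingers, with its back end at row 87. I'll check its end position by depth, then descend and grip.

```bash
python3 - <<'E'
from h import *
f=dict(np.load("w1.npz"));P=cloud(f)
for u,v in((250,90),(250,100),(226,150),(277,150),(250,180),(250,260),(250,305),(219,150),(282,150),(30,150),(130,200),(430,180)): print(u,v,P[v,u].round(1))
E
python3 -m creep '0 0 0 0.002 -0.001 0.05 60;0 0 0 0.002 -0.001 0.090 60;0 0 0 0.002 -0.001 0.101 60;0 0 0 0.002 -0.001 0.101 60;0 0 0 0.002 -0.001 0.101 60' 60; python3 plan.py
```

```text
250 90 [569.9  19.5  21.3]
250 100 [563.6  18.7  44.2]
226 150 [526.8  33.2  22.6]
277 150 [532.   -2.8  34.5]
250 180 [507.3  13.9  28.1]
250 260 [457.4   9.1  55.8]
250 305 [428.7   6.5  66.1]
219 150 [529.3  36.7  40.6]
282 150 [533.2  -5.6  40.7]
30 150 [517.8 162.8  41.7]
130 200 [488.9  96.2  42.5]
430 180 [ 516.  -126.7   11.2]
clock: 2.52
eef_pos: [498.1, 11.5, 20.5]
tcp_rot: [3.141, -0.002, 0.091]
contact_force: [-0.8, 0.4, 0.7]
opening: 0.764
grasp_force: 0.0
t 2.52 pos [498.1  11.5  20.5] yaw 5.21 open 64.9 grip 0.0 F [-0.8  0.4  0.7]
```

```bash
python3 -m creep '0 0 0 0 0 0.001 110;0 0 0 0 0 0.001 200;0 0 0 0 0 0.001 200;0 0 0 0 0 0.001 200;0 0 0 0 0 0.001 200' 60; python3 -m creep '0 0 0 0 0 -0.02 200;0 0 0 0 0 -0.06 200;0 0 0 0 0 -0.09 200;0 0 0 0 0 -0.09 200;0 0 0 0 0 -0.09 200'; python3 plan.py '504.2 -136.2 110 -3.3' '508 -136.2 110 -3.3'
python3 - <<'E'
from rig import r
import cv2,numpy as np
from h import *
f=r.grab_frame("wrist");np.savez("w2.npz",**f);P=cloud(f)
cv2.imwrite("pics/w2.png",f["img"][:,:,::-1])
E
```

```text
clock: 3.15
eef_pos: [498.0, 12.0, 19.4]
tcp_rot: [-3.142, -0.002, 0.091]
contact_force: [-1.1, 0.5, 8.5]
opening: 0.528
grasp_force: 61.3
clock: 3.78
eef_pos: [496.0, 11.8, 107.1]
tcp_rot: [-3.141, 0.001, 0.092]
contact_force: [0.1, 1.0, -7.4]
opening: 0.528
grasp_force: 65.2
t 3.77 pos [496.   11.8 107.1] yaw 5.25 open 44.9 grip 65.2 F [ 0.1  1.  -7.4]
504.2 -136.2 110 -3.3 -> [0.   0.08 8.55] [-0.0054  0.1482 -0.0029]
508 -136.2 110 -3.3 -> [0.   0.08 8.55] [-0.0016  0.1485 -0.0029]
```

View pics/w2.png

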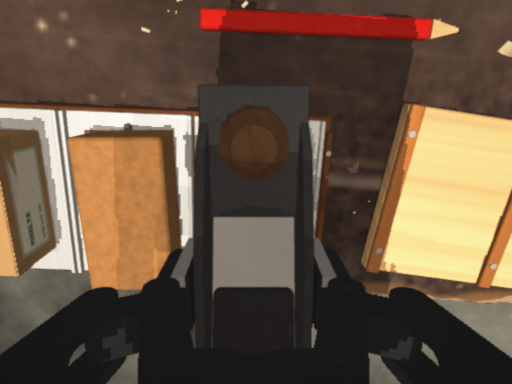

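The plane is gripped level and its back end is at row 85. That ray is almost vertical, so it gives the end's x directly.

```bash
python3 - <<'E'
from h import *
for n,v,zz in(("w1",85.5,(25,45,60)),("w2",84.5,(115,135,150))):
    f=dict(np.load(n+".npz")); print(f["K"][0,0],f["K"][1,2],[ray(f,[252,v],z)[0].round(1).tolist() for z in zz])
E
python3 -m creep '0 0 4 -0.005 0.06 -0.003 200;0 0 8.5 -0.005 0.11 -0.003 200;0 0 8.5 -0.005 0.148 -0.003 200;0 0 8.5 -0.005 0.148 -0.003 200;0 0 8.5 -0.005 0.148 -0.003 200;0 0 8.5 -0.005 0.148 -0.003 200' >/dev/null; python3 plan.py '504.2 -136.2 16.5 -3.3'
```

```text
330.34728381919086 193.26916021175794 [[572.9, 18.4, 25.0], [572.4, 18.3, 45.0], [572.0, 18.2, 60.0]]
330.34728381919086 193.26916021175794 [[572.0, 19.4, 115.0], [571.4, 19.2, 135.0], [571.0, 19.1, 150.0]]
t 4.58 pos [ 504.9 -135.   110.3] yaw -3.21 open 44.9 grip 66.4 F [ 0.1 -1.5 -7.7]
504.2 -136.2 16.5 -3.3 -> [-0.03  0.09  0.09] [-0.0005  0.0012  0.0938]
```

```bash
python3 -m creep '0 0 0 0.003 0.001 0.04 200;0 0 0 0.003 0.001 0.075 200;0 0 0 0.003 0.001 0.088 200;0 0 0 0.003 0.001 0.092 200;0 0 0 0.003 0.001 0.0925 200;0 0 0 0.003 0.001 0.0925 200' ; python3 plan.py
```

```text
clock: 5.32
eef_pos: [509.3, -137.4, 19.7]
tcp_rot: [3.141, -0.002, -0.057]
contact_force: [0.2, -0.2, -7.1]
opening: 0.528
grasp_force: 66.1
t 5.33 pos [ 509.3 -137.4   19.7] yaw -3.26 open 44.9 grip 66.1 F [ 0.2 -0.2 -7.1]
```

```bash
python3 -m creep '0 0 0 0 0 0.001 200;0 0 0 0 0 0.001 200;0 0 0 0 0 0.001 200'; python3 plan.py
```

```text
clock: 5.7
eef_pos: [508.5, -137.2, 17.7]
tcp_rot: [3.142, -0.0, -0.057]
contact_force: [-0.6, 0.0, -7.2]
opening: 0.529
grasp_force: 66.2
t 5.7 pos [ 508.5 -137.2   17.7] yaw -3.26 open 45.0 grip 66.2 F [-0.6  0.  -7.2]
```

```bash
python3 -m creep '0 0 0 0 0 0.0012 200;0 0 0 0 0 0.0012 200;0 0 0 0 0 0.0012 200;0 0 0 0 0 0.0012 60;0 0 0 0 0 0.0012 60;0 0 0 0 0 0.0012 60'; python3 -m creep '0 0 0 0 0 -0.03 60;0 0 0 0 0 -0.08 60;0 0 0 0 0 -0.1 60;0 0 0 0 0 -0.1 60;0 0 0 0 0 -0.1 60'
python3 - <<'E'
from rig import r
import cv2,numpy as np
f=r.grab_frame("wrist");np.savez("w3.npz",**f);cv2.imwrite("pics/w3.png",f["img"][:,:,::-1])
E
python3 plan.py '480 97 110 5.5'
```

```text
clock: 6.45
eef_pos: [508.8, -137.2, 16.6]
tcp_rot: [3.141, -0.001, -0.057]
contact_force: [-0.8, -0.5, -0.7]
opening: 0.766
grasp_force: 0.0
clock: 7.08
eef_pos: [508.0, -137.0, 115.6]
tcp_rot: [-3.141, 0.001, -0.057]
contact_force: [0.1, 0.8, 0.1]
opening: 0.766
grasp_force: 0.0
t 7.12 pos [ 507.7 -137.   115.3] yaw -3.26 open 64.9 grip 0.0 F [-0.5  0.3  0.4]
480 97 110 5.5 -> [-0.03  0.1  -8.76] [-0.041  -0.232   0.0054]
```

View pics/w3.png

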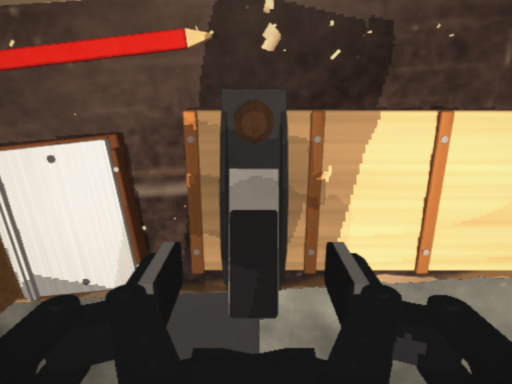

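The plane sits mid-bay (columns 221-287, battens' inner edges about 200 and 310). Next is the cork.

```bash
python3 -m creep '0 0 -4 -0.02 -0.06 0.005 30;0 0 -8.8 -0.041 -0.15 0.005 30;0 0 -8.8 -0.041 -0.232 0.005 30;0 0 -8.8 -0.041 -0.232 0.005 30;0 0 -8.8 -0.041 -0.232 0.005 30;0 0 -8.8 -0.041 -0.232 0.005 30;0 0 -8.8 -0.041 -0.232 0.005 30' >/dev/null;  python3 - <<'E'
from rig import r
import cv2,numpy as np
f=r.grab_frame("wrist");np.savez("w4.npz",**f);cv2.imwrite("pics/w4.png",f["img"][:,:,::-1])
E
python3 plan.py '480 97 17 5.5'
```

```text
t 8.05 pos [480.6  95.6 111.1] yaw 5.44 open 75.0 grip 0.0 F [-0.1  0.7 -0.1]
480 97 17 5.5 -> [ 0.01  0.04 -0.06] [-0.0004 -0.0015  0.0941]
```

View pics/w4.png

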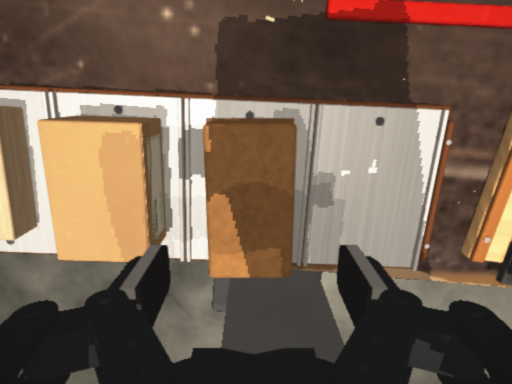

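The cork (205-296, 120-277) is centred and square between the fingers. Now I descend and grip.

```bash
python3 - <<'E'
from h import *
f=dict(np.load("w4.npz")); print(ray(f,[[206,121],[294,120],[210,276],[291,276]],43).round(1).tolist())
E
python3 -m creep '0 0 0 0 -0.001 0.04 30;0 0 0 0 -0.001 0.08 30;0 0 0 0 -0.001 0.092 30;0 0 0 0 -0.001 0.094 30;0 0 0 0 -0.001 0.094 30;0 0 0 0 -0.001 0.094 30' >/dev/null; python3 -m creep '0 0 0 0 0 0 80;0 0 0 0 0 0 150;0 0 0 0 0 0 150;0 0 0 0 0 0 150;0 0 0 0 0 0 150' 50; python3 plan.py; python3 -m creep '0 0 0 0 0 -0.02 150;0 0 0 0 0 -0.06 150;0 0 0 0 0 -0.09 150;0 0 0 0 0 -0.09 150;0 0 0 0 0 -0.09 150' ; python3 plan.py '498.9 -228.1 105 -3.3'
```

```text
[[534.5, 130.4, 43.0], [540.3, 75.9, 43.0], [426.0, 121.6, 43.0], [431.6, 63.8, 43.0]]
clock: 9.43
eef_pos: [481.2, 97.9, 18.5]
tcp_rot: [-3.141, -0.001, 0.097]
contact_force: [-1.1, -1.1, 10.0]
opening: 0.691
grasp_force: 53.2
t 9.43 pos [481.2  97.9  18.5] yaw 5.54 open 58.7 grip 53.2 F [-1.1 -1.1 10. ]
clock: 10.05
eef_pos: [480.3, 97.7, 107.0]
tcp_rot: [3.142, 0.0, 0.097]
contact_force: [-0.4, -0.2, -0.6]
opening: 0.693
grasp_force: 54.5
t 10.05 pos [480.3  97.7 107. ] yaw 5.54 open 58.9 grip 54.5 F [-0.4 -0.2 -0.6]
498.9 -228.1 105 -3.3 -> [0.   0.01 8.84] [-0.0129  0.3261  0.002 ]
```

```bash
python3 -m creep '0 0 3 -0.004 0.05 0.002 150;0 0 6 -0.008 0.11 0.002 150;0 0 8.8 -0.013 0.17 0.002 150;0 0 8.8 -0.013 0.23 0.002 150;0 0 8.8 -0.013 0.29 0.002 150;0 0 8.8 -0.013 0.326 0.002 150;0 0 8.8 -0.013 0.326 0.002 150;0 0 8.8 -0.013 0.326 0.002 150' >/dev/null; python3 -m creep '0 0 0 0 0 0.04 150;0 0 0 0 0 0.07 150;0 0 0 0 0 0.083 150;0 0 0 0 0 0.086 150;0 0 0 0 0 0.086 150;0 0 0 0 0 0.086 150'; python3 plan.py '498 -228.1 16 -3.3'
```

```text
clock: 11.8
eef_pos: [499.9, -228.2, 20.4]
tcp_rot: [3.141, -0.002, -0.057]
contact_force: [-0.1, 0.2, -0.8]
opening: 0.692
grasp_force: 54.6
t 11.8 pos [ 499.9 -228.2   20.4] yaw -3.25 open 58.8 grip 54.6 F [-0.1  0.2 -0.8]
498 -228.1 16 -3.3 -> [ 0.03 -0.09  0.05] [-0.0019  0.0001  0.0044]
```

```bash
python3 -m creep '0 0 0 -0.001 0 0.0025 150;0 0 0 -0.001 0 0.0035 150;0 0 0 -0.001 0 0.0035 150;0 0 0 -0.001 0 0.0035 150'; python3 -m creep '0 0 0 0 0 0 30;0 0 0 0 0 0 30;0 0 0 0 0 0 30';  python3 -m creep '0 0 0 0 0 -0.03 30;0 0 0 0 0 -0.08 30;0 0 0 0 0 -0.1 30;0 0 0 0 0 -0.1 30;0 0 0 0 0 -0.1 30'
python3 - <<'E'
from rig import r
import cv2,numpy as np
f=r.grab_frame("wrist");np.savez("w5.npz",**f);cv2.imwrite("pics/w5.png",f["img"][:,:,::-1])
E
python3 plan.py '484 192.4 115 2.3'
```

```text
clock: 12.3
eef_pos: [498.2, -227.9, 15.9]
tcp_rot: [-3.142, 0.0, -0.057]
contact_force: [-0.3, -0.6, -0.7]
opening: 0.689
grasp_force: 54.6
clock: 12.68
eef_pos: [498.2, -227.9, 15.9]
tcp_rot: [3.142, -0.0, -0.057]
contact_force: [-0.1, 0.2, 0.0]
opening: 0.881
grasp_force: 0.0
clock: 13.3
eef_pos: [497.6, -227.6, 115.0]
tcp_rot: [-3.141, 0.001, -0.057]
contact_force: [-0.5, 0.2, -0.7]
opening: 0.88
grasp_force: 0.0
t 13.35 pos [ 497.4 -227.5  114.7] yaw -3.26 open 75.2 grip 0.0 F [ 0.2  0.1 -0.4]
484 192.4 115 2.3 -> [-0.05  0.1  -5.56] [-0.0372 -0.4185  0.0001]
```

View pics/w5.png

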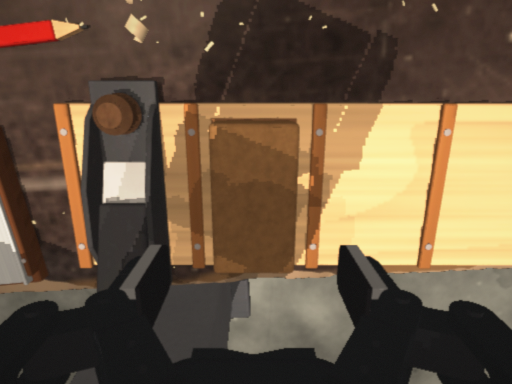

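The cork is centred in its bay (210-298, battens' inner edges 199 and 312). Next is the carton.

```bash
python3 -m creep '0 0 -2 -0.005 -0.06 0 30;0 0 -5.5 -0.011 -0.12 0 30;0 0 -5.5 -0.016 -0.18 0 30;0 0 -5.5 -0.021 -0.24 0 30;0 0 -5.5 -0.027 -0.3 0 30;0 0 -5.5 -0.032 -0.36 0 30;0 0 -5.5 -0.037 -0.418 0 30;0 0 -5.5 -0.037 -0.418 0 30' >/dev/null; python3 -m creep '0 0 0 0 0 0 30;0 0 0 0 0 0 30'>/dev/null
python3 - <<'E'
from rig import r
import cv2,numpy as np
f=r.grab_frame("wrist");np.savez("w6.npz",**f);cv2.imwrite("pics/w6.png",f["img"][:,:,::-1])
E
python3 plan.py '484 192.4 20 2.3'
```

```text
t 14.65 pos [484.9 190.2 115.5] yaw 2.14 open 75.3 grip 0.0 F [ 0.4  0.  -0.9]
484 192.4 20 2.3 -> [ 0.02  0.05 -0.16] [-0.0007 -0.0023  0.0955]
```

View pics/w6.png

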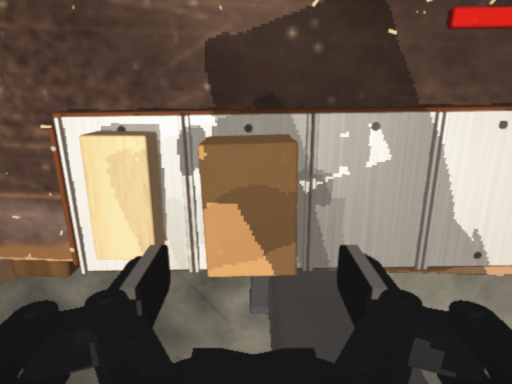

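The carton (200-297, 140-275) is centred between the fingers. I descend, grip and lift.

```bash
python3 - <<'E'
from h import *
f=dict(np.load("w6.npz")); print(ray(f,[[200,145],[298,143],[208,275],[296,274]],60).round(1).tolist())
E
python3 -m creep '0 0 0 -0.001 -0.001 0.04 30;0 0 0 -0.001 -0.001 0.08 30;0 0 0 -0.001 -0.001 0.093 30;0 0 0 -0.001 -0.001 0.095 30;0 0 0 -0.001 -0.001 0.095 30;0 0 0 -0.001 -0.001 0.095 30' >/dev/null; python3 -m creep '0 0 0 0 0 0 80;0 0 0 0 0 0 150;0 0 0 0 0 0 150;0 0 0 0 0 0 150;0 0 0 0 0 0 150' 50; python3 -m creep '0 0 0 0 0 -0.02 150;0 0 0 0 0 -0.06 150;0 0 0 0 0 -0.09 150;0 0 0 0 0 -0.09 150;0 0 0 0 0 -0.09 150' ; python3 plan.py '493.6 -320 110 -3.3'
```

```text
[[527.4, 223.7, 60.0], [530.8, 165.2, 60.0], [440.0, 219.0, 60.0], [443.0, 159.8, 60.0]]
clock: 16.02
eef_pos: [484.6, 192.8, 22.0]
tcp_rot: [-3.141, -0.001, 0.04]
contact_force: [-1.6, 0.5, 8.6]
opening: 0.698
grasp_force: 52.9
clock: 16.65
eef_pos: [483.2, 192.2, 110.0]
tcp_rot: [3.141, 0.001, 0.039]
contact_force: [-0.8, 0.2, -3.5]
opening: 0.698
grasp_force: 56.0
t 16.65 pos [483.2 192.2 110. ] yaw 2.25 open 59.3 grip 56.0 F [-0.8  0.2 -3.5]
493.6 -320 110 -3.3 -> [0.02 0.06 5.55] [-0.0097  0.5123  0.0002]
```

```bash
python3 -m creep '0 0 3 -0.001 0.06 0 150;0 0 5.5 -0.002 0.12 0 150;0 0 5.5 -0.003 0.18 0 150;0 0 5.5 -0.005 0.24 0 150;0 0 5.5 -0.006 0.3 0 150;0 0 5.5 -0.007 0.36 0 150;0 0 5.5 -0.009 0.42 0 150;0 0 5.5 -0.01 0.48 0 150' >/dev/null; python3 -m creep '0 0 0 -0.0005 0.032 0 150;0 0 0 -0.0005 0.032 0 150;0 0 0 -0.0005 0.032 0 150;0 0 0 -0.0005 0.032 0 150' >/dev/null; python3 plan.py '493 -320 20 -3.3'
```

```text
t 18.15 pos [ 490.1 -318.1  110.2] yaw -3.2 open 59.1 grip 56.3 F [-0.6 -1.  -2.5]
493 -320 20 -3.3 -> [-0.05  0.07  0.1 ] [0.0031 0.0018 0.0902]
```

```bash
python3 -m creep '0 0 0 0.003 0.001 0.04 150;0 0 0 0.003 0.001 0.07 150;0 0 0 0.003 0.001 0.085 150;0 0 0 0.003 0.001 0.0885 150;0 0 0 0.003 0.001 0.0885 150;0 0 0 0.003 0.001 0.0885 150;0 0 0 0.003 0.001 0.0885 150'; python3 plan.py '493 -320 19 -3.3'
```

```text
clock: 19.02
eef_pos: [493.8, -321.0, 23.2]
tcp_rot: [3.141, -0.001, -0.057]
contact_force: [-0.2, -0.3, -3.1]
opening: 0.698
grasp_force: 56.3
t 19.02 pos [ 493.8 -321.    23.2] yaw -3.26 open 59.3 grip 56.3 F [-0.2 -0.3 -3.1]
493 -320 19 -3.3 -> [ 0.04 -0.07  0.04] [-0.0009 -0.0009  0.0042]
```

```bash
python3 -m creep '0 0 0 0 -0.001 0.002 150;0 0 0 0 -0.001 0.003 150;0 0 0 0 -0.001 0.003 150;0 0 0 0 -0.001 0.003 150;0 0 0 0 -0.001 0.003 150'; python3 -m creep '0 0 0 0 0 0 30;0 0 0 0 0 0 30;0 0 0 0 0 0 30';  python3 -m creep '0 0 0 0 0 -0.03 30;0 0 0 0 0 -0.08 30;0 0 0 0 0 -0.1 60;0 0 0 0 0 -0.1 70;0 0 0 0 0 -0.1 70'
python3 - <<'E'
from rig import r
import cv2,numpy as np
f=r.grab_frame("wrist");np.savez("w7.npz",**f);cv2.imwrite("pics/w7.png",f["img"][:,:,::-1])
E
python3 plan.py '483.2 282 115 2.4'
```

```text
clock: 19.65
eef_pos: [493.5, -319.6, 19.4]
tcp_rot: [3.142, -0.0, -0.057]
contact_force: [0.3, -1.1, -4.0]
opening: 0.698
grasp_force: 56.3
clock: 20.02
eef_pos: [493.6, -319.8, 19.6]
tcp_rot: [3.141, -0.0, -0.057]
contact_force: [-0.5, -0.2, -0.5]
opening: 0.887
grasp_force: 0.0
clock: 20.65
eef_pos: [492.8, -319.3, 118.4]
tcp_rot: [-3.141, 0.001, -0.057]
contact_force: [0.5, -0.0, -0.5]
opening: 0.724
grasp_force: 0.0
t 20.7 pos [ 492.7 -319.1  118.1] yaw -3.26 open 61.5 grip 0.0 F [-0.7 -0.1  0.6]
483.2 282 115 2.4 -> [-0.06  0.1  -5.66] [-0.0436 -0.5996  0.0038]
```

View pics/w7.png

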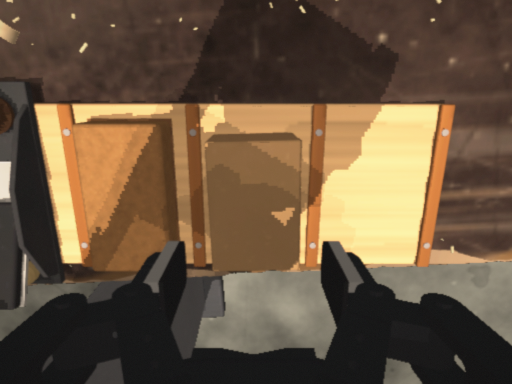

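The carton is centred (206-301, battens' inner edges 200 and 312). Last is the oak.

```bash
python3 -m creep '0 0 -2 -0.004 -0.06 0.003 70;0 0 -5.6 -0.009 -0.12 0.003 70;0 0 -5.6 -0.013 -0.18 0.003 70;0 0 -5.6 -0.017 -0.24 0.003 70;0 0 -5.6 -0.022 -0.3 0.003 70;0 0 -5.6 -0.026 -0.36 0.003 70;0 0 -5.6 -0.03 -0.42 0.003 70;0 0 -5.6 -0.035 -0.48 0.003 70' >/dev/null; python3 plan.py '483.2 282 115 2.4'
```

```text
t 21.7 pos [484.9 163.4 115.2] yaw 2.34 open 62.0 grip 0.0 F [ 0.9 -0.   0.9]
483.2 282 115 2.4 -> [ 0.03  0.09 -0.06] [ 0.0031 -0.1186  0.0002]
```

```bash
python3 -m creep '0 0 0 0.002 -0.06 0 70;0 0 0 0.003 -0.119 0 70;0 0 0 0.003 -0.119 0 70;0 0 0 0.003 -0.119 0 70;0 0 0 0.003 -0.119 0 70' >/dev/null
python3 - <<'E'
from rig import r
import cv2,numpy as np
f=r.grab_frame("wrist");np.savez("w8.npz",**f);cv2.imwrite("pics/w8.png",f["img"][:,:,::-1])
E
python3 plan.py '483.2 282 17 2.4'
```

```text
t 22.38 pos [483.8 279.2 116. ] yaw 2.25 open 61.8 grip 0.0 F [-0.1  0.1 -0.5]
483.2 282 17 2.4 -> [ 0.03  0.05 -0.15] [-0.0004 -0.0029  0.099 ]
```

View pics/w8.png

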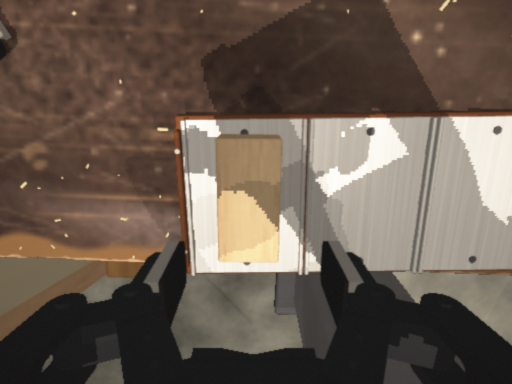

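The oak (217-281, 137-262) is about 3 mm left of the finger centre. I correct for that, descend and grip.

```bash
python3 - <<'E'
from h import *
f=dict(np.load("w8.npz")); print(ray(f,[[217,139],[281,138],[219,262],[279,262]],42).round(1).tolist())
E
python3 -m creep '0 0 0 0 -0.002 0.04 70;0 0 0 0 -0.002 0.08 70;0 0 0 0 -0.002 0.097 70;0 0 0 0 -0.002 0.099 70;0 0 0 0 -0.002 0.099 70;0 0 0 0 -0.002 0.099 70' >/dev/null; python3 -m creep '0 0 0 0 0 0 120;0 0 0 0 0 0 200;0 0 0 0 0 0 200;0 0 0 0 0 0 200;0 0 0 0 0 0 200' 50; python3 -m creep '0 0 0 0 0 -0.02 200;0 0 0 0 0 -0.06 200;0 0 0 0 0 -0.09 200;0 0 0 0 0 -0.09 200;0 0 0 0 0 -0.09 200' ; python3 plan.py '488.4 -411.7 106 -3.3'
```

```text
[[527.8, 304.5, 42.0], [530.1, 262.9, 42.0], [438.9, 302.3, 42.0], [440.6, 258.7, 42.0]]
clock: 23.75
eef_pos: [484.4, 283.0, 18.5]
tcp_rot: [-3.141, -0.001, 0.041]
contact_force: [-0.3, -1.3, 7.4]
opening: 0.504
grasp_force: 51.2
clock: 24.38
eef_pos: [483.4, 282.4, 106.9]
tcp_rot: [3.141, 0.001, 0.041]
contact_force: [0.7, 0.4, -1.7]
opening: 0.504
grasp_force: 51.1
t 24.38 pos [483.4 282.4 106.9] yaw 2.34 open 42.8 grip 51.1 F [ 0.7  0.4 -1.7]
488.4 -411.7 106 -3.3 -> [0.02 0.03 5.64] [-0.0233  0.6937  0.001 ]
```

```bash
python3 -m creep '0 0 2 -0.002 0.06 0 200;0 0 5.6 -0.004 0.12 0 200;0 0 5.6 -0.006 0.18 0 200;0 0 5.6 -0.008 0.24 0 200;0 0 5.6 -0.01 0.3 0 200;0 0 5.6 -0.012 0.36 0 200;0 0 5.6 -0.014 0.42 0 200;0 0 5.6 -0.016 0.48 0 200' >/dev/null; python3 -m creep '0 0 0 -0.002 0.06 0 200;0 0 0 -0.004 0.12 0 200;0 0 0 -0.007 0.18 0 200;0 0 0 -0.007 0.211 0 200;0 0 0 -0.007 0.211 0 200;0 0 0 -0.007 0.211 0 200;0 0 0 -0.007 0.211 0 200' >/dev/null; python3 plan.py '488.4 -411.7 16 -3.3'
```

```text
t 26.25 pos [ 468.3 -406.5  106.8] yaw -3.2 open 42.9 grip 51.3 F [0.6 1.4 1.1]
488.4 -411.7 16 -3.3 -> [-0.06  0.06  0.1 ] [0.0204 0.0042 0.0908]
```

```bash
python3 -m creep '0 0 0 0.02 0.004 0.02 200;0 0 0 0.02 0.004 0.04 200;0 0 0 0.02 0.004 0.06 200;0 0 0 0.02 0.004 0.08 200;0 0 0 0.02 0.004 0.088 200;0 0 0 0.02 0.004 0.088 200;0 0 0 0.02 0.004 0.088 200;0 0 0 0.02 0.004 0.088 200' >/dev/null; python3 plan.py '488.4 -411.7 15.7 -3.3'
```

```text
t 27.25 pos [ 488.6 -413.4   20.2] yaw -3.26 open 43.2 grip 51.3 F [-0.1 -0.4 -0.3]
488.4 -411.7 15.7 -3.3 -> [ 0.04 -0.06  0.04] [-0.0003 -0.0017  0.0045]
```

```bash
python3 -m creep '0 0 0 0 -0.001 0.002 200;0 0 0 0 -0.001 0.0033 200;0 0 0 0 -0.001 0.0033 200;0 0 0 0 -0.001 0.0033 200;0 0 0 0 -0.001 0.0033 200'; python3 -m creep '0 0 0 0 0 0 75;0 0 0 0 0 0 75;0 0 0 0 0 0 75';  python3 -m creep '0 0 0 0 0 -0.03 75;0 0 0 0 0 -0.08 75;0 0 0 0 0 -0.12 75;0 0 0 0 0 -0.12 75;0 0 0 0 0 -0.12 75'
python3 - <<'E'
from rig import r
import cv2,numpy as np
f=r.grab_frame("wrist");np.savez("w9.npz",**f);cv2.imwrite("pics/w9.png",f["img"][:,:,::-1])
E
python3 plan.py
```

```text
clock: 27.88
eef_pos: [488.3, -412.1, 16.1]
tcp_rot: [3.142, -0.0, -0.057]
contact_force: [0.1, -0.4, -0.6]
opening: 0.507
grasp_force: 51.3
clock: 28.25
eef_pos: [488.3, -412.1, 16.2]
tcp_rot: [3.142, -0.0, -0.057]
contact_force: [-0.3, -0.4, -0.0]
opening: 0.709
grasp_force: 0.0
clock: 28.88
eef_pos: [487.9, -411.8, 135.7]
tcp_rot: [-3.141, 0.0, -0.057]
contact_force: [0.4, 0.2, 0.1]
opening: 0.705
grasp_force: 0.0
t 28.93 pos [ 487.6 -411.5  135. ] yaw -3.26 open 59.8 grip 0.0 F [ 0.2 -0.9 -0.3]
```

View pics/w9.png

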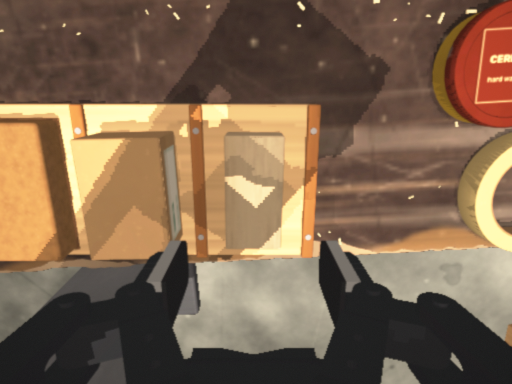

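The oak is centred (224-284, battens' inner edges 205 and 306). One final look from above.

```bash
python3 -m creep '0 0 0 -0.06 0 -0.03 75;0 0 0 -0.12 0 -0.06 75;0 0 0 -0.15 0.05 -0.08 75;0 0 0 -0.15 0.1 -0.08 75;0 0 0 -0.15 0.1 -0.08 75;0 0 0 -0.15 0.1 -0.08 75'
python3 - <<'E'
from rig import r
import cv2,numpy as np
f=r.grab_frame("top");np.savez("t9.npz",**f);cv2.imwrite("pics/t9.png",cv2.resize(f["img"][140:225,240:420,::-1],None,fx=4,fy=4,interpolation=cv2.INTER_CUBIC))
E
```

```text
clock: 29.68
eef_pos: [332.2, -502.5, 214.4]
tcp_rot: [-3.139, 0.002, -0.058]
contact_force: [-0.2, 0.4, -1.0]
opening: 0.703
grasp_force: 0.0
```

View pics/t9.png

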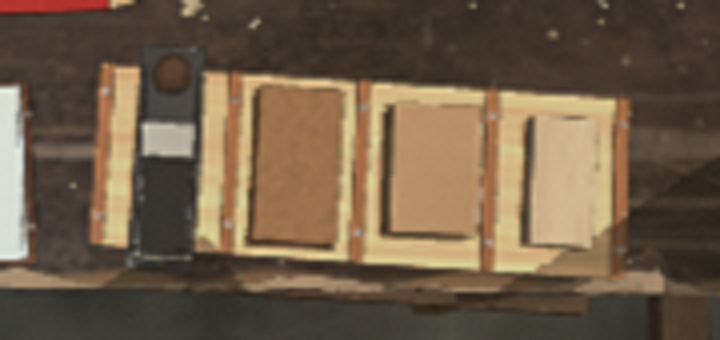

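All four lie in their bays, in reverse order. I check the numbers with rays, then hand in.

```bash
python3 - <<'E'
from h import *
f=dict(np.load("t9.npz"))
c,s=np.cos(np.radians(-3.3)),np.sin(np.radians(-3.3))
for n,u,v,z in(("cork",298,165,40),("carton",433,170,57),("oak",561,181,39)):
    p=ray(f,[240+u/4,140+v/4],z)[0,:2]-[496.3,-274]; print(n,(p@np.array([[c,-s],[s,c]])).round(1))
E
python3 -m creep '0 0 0 0 0 0 75;0 0 0 0 0 0 75;0 0 0 0 0 0 75'
```

```text
cork [-3.3 45.6]
carton [ -3.1 -44.5]
oak [  -2.3 -137.1]
clock: 30.1
eef_pos: [333.1, -503.0, 216.1]
tcp_rot: [3.142, 0.0, -0.056]
contact_force: [0.6, -0.1, -0.1]
opening: 0.705
grasp_force: 0.0
```

```bash
python3 -c "from rig import r; print(r.sign_off())"
```

```text
the job is handed in; nothing more can be done
None
```

I moved all four things into the batten rack in reverse order and handed the job in at about 30 s. The cork, carton and oak measured within about 4 mm of their bay centres, and the plane looked centred in the pictures; the sign-off gave no verdict.

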